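# Find the rattling parts case and hold it out over the cork mat

### The job

Something has come loose inside one of the three sealed blue cases on the desk. Lift and shake them one after the other to find the one that rattles, setting each quiet one back upright on the spot it came from, then present the rattling case at the front: hold it upright and still in the gripper about 15 cm above the middle of the round cork mat, and finish while still holding it there. Leave the insulator, relay, copper bar and rubber bumper alone.

Things in the scene. Friction and masses are not known exactly. Their poses are not given: they have to be found in the camera images.
- box_left_center (a point): left-hand (+y) of three alike sealed blue cases: 110 mm (its x) by 60 mm (its y), 52 mm tall, flat sides, dark lid seam, four steel lid screws on top. Point at its centre, 26 mm above its underside; z up. 0.33 to 0.45 kg; weights differ a little and tell nothing. Grip across the 60 mm width. The lid does not open. The three stand parallel.
- box_mid_center (a point): middle of three alike sealed blue cases: 110 mm (its x) by 60 mm (its y), 52 mm tall, flat sides, dark lid seam, four steel lid screws on top. Point at its centre, 26 mm above its underside; z up. In one of the three, a different one each time, a loose 135 g steel ball, 32 mm across, rolls and knocks about in the hollow (103 mm long, 53 wide, 45 high) when the case is shaken or rocked end to end.
- box_right_center (a point): right-hand (-y) of three alike sealed blue cases: 110 mm (its x) by 60 mm (its y), 52 mm tall, flat sides, dark lid seam, four steel lid screws on top. Point at its centre, 26 mm above its underside; z up. In the two quiet cases the contents are packed tight and do not move. The ball at one end puts a moment of about 0.047 N m on the grip; from end to end it changes by up to 0.09. Rocked to one end and levelled, it mostly stays there.
- mat_center (a point): round cork mat fixed flat on the desk beyond the cases, 104 mm across, 3 mm thick, with a thin dark rim (110 mm); point at the centre of its top face
- insulator: green glass insulator, 64 mm across, 68 mm tall, loose; leave alone. Origin at the centre of its underside
- relay: grey plastic relay with black foot, 34 x 32 mm, 36 mm tall, loose; leave alone. Origin at the centre of its underside
- bus_bar: flat copper bar lying on the desk, 20 x 120 x 6 mm (long along its y), loose; leave alone. Origin at the centre of its underside
- bumper: black rubber disc bumper, 38 mm across, 13 mm tall, loose; leave alone. Origin at the centre of its underside
Mind the look-alikes: they are no part of the job. What is meant by the part that bears mat_center is not turquoise, and is the larger of those in its own colour.

How it is judged:
By the outcome, as a careful person would: the job done as asked, in the order asked, and still so for the second after the job is handed in, while the arm keeps its last pose, push and grip.
It also fails if it takes over 70 s, if anything falls off the work surface, if the arm or the gripper's body presses on something with over 40 N, if the wrist force passes 120 N, or if a joint passes its speed limit or range.

### The arm

A 6-joint arm with a two-finger parallel gripper is mounted at the origin on the work surface. World frame = base frame: x ahead of the robot, y to its left, z up, the work surface at z = 0. Lengths are in m, angles in rad, forces in N, time in s.
With the tool pointing down it reaches from about 0.35 to 0.975 m from the base axis. Payload 4.9 kg.
Tool frame: the origin (TCP) lies midway between the tips of the shut fingers; the grasp point (between the pads) lies 19 mm behind it; z points along the fingers, y is the direction in which the jaws open and shut (so a half turn about z gives the same grasp; the last joint's range is limited). The gripper opens to 85 mm and grips with 20 to 120 N. Pads are 22 mm wide; open, the fingers measure 114 mm over their backs; the gripper's body (76 mm by 85 mm) begins 54 mm behind the grasp point. The pads swing forward as they close: fully open they stand 13 mm farther back than shut.
Start: joints at [-1.236, 0.053, 1.613, -0, 1.476, -0.119], TCP at [0.274, -0.562, 0.231] pointing down, gripper open.
Joint ranges: [-3.01, 3.01], [-1.01, 2.22], [0.06, 2.58], [-1.02, 4.17], [0.09, 2.62], [-3.14, 3.14]. Speed limits (rad/s): [2.57, 2.57, 3.14, 3.14, 3.14, 3.14].

### API

Orientations are given as a rotation vector (axis times angle).
In Python, from station import ctrl gives the robot as it stands.
- The arm moves only by the tool play_rows, never from a script. Its argument "motion" is a list that holds one entry, the list of rows, each a list of 7 numbers: the closure, from -1 (fully open) to 1 (shut), then the shift along the tool's x, y, z in cm, then the turn, a rotation vector about the tool's x, y, z in degrees. A call has 1 to 20 rows; each row is the pose to reach, as a shift and turn from the pose measured when the call began, along the tool's axes at that moment; what a row does not reach only later rows make up. A row lasts 1/8 s, in which the tool goes at most 62.5 mm and 10.7 degrees, less where a joint would pass 70% of its speed; a pose out of reach is approached as far as the arm can. A call with a gripper value outside its range is refused whole. The fingers move at their own pace and stop on an object; "newtons" is the grip in N (left out, the last holds). Time passes only in rows, so rows that repeat a pose let the fingers close. It gives the time, the measured TCP pose, the force and the opening at its end, in the units of the state.
- ctrl.get_obs(): the state, without advancing time (a new reading comes with each control period).
- ctrl.get_image(name): name is "side" or "top"; returns a dict with "color" (420x560x3 uint8, red, green, blue), "mtx" (3x3 intrinsics, pixels), "D" ([k1, k2, p1, p2, k3] as OpenCV has them; the pictures are not rectified), "T" (4x4, takes a point from camera to world coordinates). Camera axes: x right, y up, looking along -z (the intrinsics and any distortion apply to the point x, -y, -z); pixel columns grow to the right and rows downward; lengths in m; the calibration is good to about 2 mm. A picture is of the moment at which its call begins. There is no depth.
- ctrl.finish_job(): hands the job in, once; it reports no verdict.
The state is a dict: "t": time; "q": joint angles; "dq": joint speeds; "effort": joint torques, N m; "tool_pos": TCP position; "tool_rot": TCP orientation; "contact_force": force on the tool from outside, world axes, zero at the start; "wrist_torque": the same for the moment, N m; "opening": finger opening in m.
Only numpy, scipy, OpenCV 4.12 (cv2) and the standard library are available. Lean on these libraries where they do the work, as an engineer would, in place of code of your own. Each camera call takes 0.05 s, during which the arm holds its last target.

## Working session

There is one attempt and no reset: what is moved stays moved. The work goes in short steps, Python scripts to look and compute and a tool call to move; the robot and the scene stay as the last step left them, time stands still between calls to the robot, and variables do not carry over. Pictures are saved under pics/ and viewed, and the job is handed in when it is done.

Besides the shell and the picture viewer there is one more tool, called after "Emit:" by a JSON object that holds its "fn" and its "kwargs". play_rows: Moves the arm, as the interface text tells. Its arguments: {"type":"object","properties":{"motion":{"type":"array"},"newtons":{"type":"number"}},"required":["motion"]}

```bash
mkdir -p pics; cat > h.py <<'E'
import numpy as np,cv2
from station import ctrl
def grab(n,f):
    im=ctrl.get_image(n); cv2.imwrite(f,cv2.cvtColor(im["color"],cv2.COLOR_RGB2BGR)); return im
def ray(im,uv,z):
    p=cv2.undistortPoints(np.array([[uv]],float),np.array(im["mtx"]),np.array(im["D"]))[0,0]
    T=np.array(im["T"]); d=T[:3,:3]@np.array([p[0],-p[1],-1.]); o=T[:3,3]
    return o+d*(z-o[2])/d[2]
def proj(im,P):
    T=np.array(im["T"]); c=(np.array(P)-T[:3,3])@T[:3,:3]; c=c*[1,-1,-1]
    return cv2.projectPoints(c.reshape(-1,1,3),np.zeros(3),np.zeros(3),np.array(im["mtx"]),np.array(im["D"]))[0][:,0]
E
python3 - <<'E'
from h import *
import pickle
for n in("top","side"):
    im=grab(n,f"pics/{n}0.png"); pickle.dump(im,open(n+"0.pkl","wb")); print(n,np.round(im["T"],3).tolist())
print(ctrl.get_obs())
E
```

```text
top [[-0.006, 0.991, -0.133, 0.406], [-1.0, -0.006, -0.002, 0.011], [-0.003, 0.133, 0.991, 1.135], [0.0, 0.0, 0.0, 1.0]]
side [[-0.795, 0.329, -0.51, 0.077], [-0.607, -0.414, 0.679, 0.696], [0.012, 0.849, 0.529, 0.595], [0.0, 0.0, 0.0, 1.0]]
{'t': 0.1, 'q': array([-1.23596968e+00,  5.32760526e-02,  1.61416216e+00,  1.53542458e-05,
        1.47601388e+00, -1.19029750e-01]), 'dq': array([ 6.81060497e-04, -3.62691526e-06, -2.20743898e-03,  2.56533982e-03,
       -2.13059810e-04,  1.45290568e-03]), 'effort': array([ 5.91662338e-04, -3.94900811e+01, -3.71363211e+01, -2.16911690e-04,
        3.89507521e-03, -6.92554835e-06]), 'tool_pos': array([ 0.27382096, -0.56119174,  0.23019187]), 'tool_rot': array([-3.05924649e+00, -7.06394402e-01,  2.90499506e-04]), 'contact_force': array([ 0.23707836, -0.80178563, -0.43133191]), 'wrist_torque': array([ 0.00748077,  0.01299659, -0.02645852]), 'opening': 0.08563614137912795}
```

View pics/top0.png

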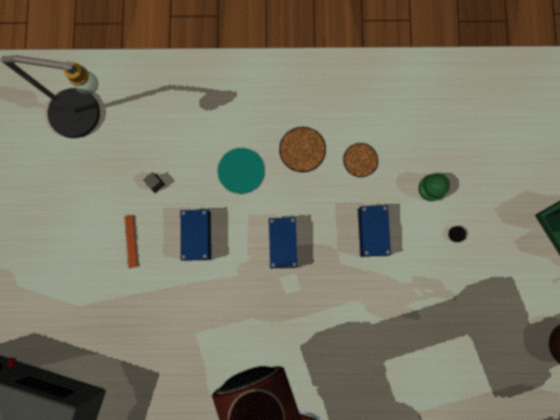

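View pics/side0.png

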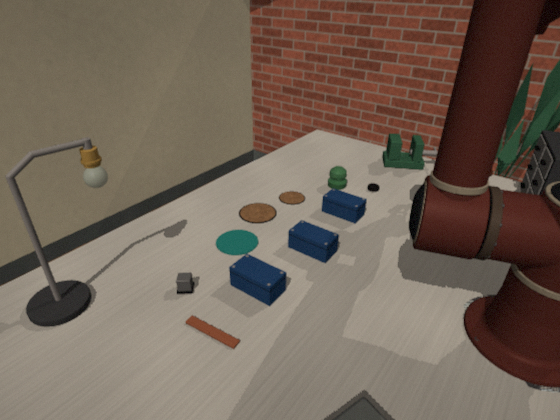

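The top view shows three blue cases at about (196,235), (283,243) and (375,231). The mat candidates are the large cork disc at (302,149), the small cork disc at (361,160) and the turquoise disc at (241,171). By the description it's the larger cork disc at (302,149). The bar is at (131,241), the relay at (154,182), the insulator at (434,186) and the bumper at (457,234).

```bash
python3 - <<'E'
import pickle
from h import *
t=pickle.load(open("top0.pkl","rb")); s=pickle.load(open("side0.pkl","rb"))
c=cv2.cvtColor(t["color"],cv2.COLOR_RGB2BGR)
cv2.imwrite("pics/crop0.png",cv2.resize(c[120:280,165:405],None,fx=3.3,fy=3.3,interpolation=cv2.INTER_CUBIC))
hsv=cv2.cvtColor(c,cv2.COLOR_BGR2HSV)
def comps(m,a):
    n,l,st,ce=cv2.connectedComponentsWithStats(m.astype(np.uint8))
    return [(l==i) for i in range(1,n) if st[i,4]>a]
# blue top
h,sv,v=cv2.split(hsv)
print(hsv[235,196],hsv[235,212],hsv[243,283],hsv[231,375],hsv[231,361],hsv[149,302],hsv[160,361])
blue=(h>100)&(h<125)&(sv>120)&(v>25)
for b in comps(blue,300):
    vs=v[b]; thr=cv2.threshold(vs.reshape(-1,1),0,255,cv2.THRESH_OTSU)[0]
    m=b&(v>thr); m=cv2.morphologyEx(m.astype(np.uint8),cv2.MORPH_CLOSE,np.ones((5,5)))
    cs=max(cv2.findContours(m,0,2)[0],key=cv2.contourArea)
    pts=np.array([ray(t,p[0].astype(float),.052)[:2] for p in cs])
    r=cv2.minAreaRect((pts*1000).astype(np.float32)); full=np.argwhere(b)
    print("top",thr,np.round(r[0],1),np.round(r[1],1),round(r[2],1))
br=(h>5)&(h<20)&(sv>90)&(v>60)
for m in comps(br,300):
    m=cv2.morphologyEx(m.astype(np.uint8),cv2.MORPH_CLOSE,np.ones((7,7)))
    cs=max(cv2.findContours(m,0,2)[0],key=cv2.contourArea)
    pts=np.array([ray(t,p[0].astype(float),.003)[:2]*1000 for p in cs]).astype(np.float32)
    print("disc",cv2.fitEllipse(pts))
hs,ss,vs=cv2.split(cv2.cvtColor(s["color"],cv2.COLOR_RGB2HSV))
for m in comps((hs>5)&(hs<20)&(ss>70)&(vs>40)&(np.arange(420)[:,None]>180)&(np.arange(420)[:,None]<225)&(np.arange(560)[None]>230)&(np.arange(560)[None]<310),60):
    cs=max(cv2.findContours(m.astype(np.uint8),0,2)[0],key=cv2.contourArea)
    pts=np.array([ray(s,p[0].astype(float),.003)[:2]*1000 for p in cs]).astype(np.float32)
    print("side disc",cv2.fitEllipse(pts))
E
```

```text
[107 193  78] [24 40 95] [107 199  77] [107 190  78] [105 210  45] [ 14 157 109] [ 14 165 111]
top 62.0 [ 502.3 -185.5] [105.7  57.9] 1.4
top 58.0 [495.2 209.7] [106.7  56.9] 1.2
top 77.0 [480.1  16.5] [99.6 55.8] 2.1
disc ((1017.610595703125, 158.29457092285156), (178.4519500732422, 1464.77587890625), 179.5999755859375)
disc ((1047.744384765625, -467.8943786621094), (110.70378875732422, 170.19444274902344), 94.7423095703125)
disc ((697.6617431640625, -30.12604331970215), (103.56527709960938, 103.87846374511719), 171.89767456054688)
disc ((671.1492309570312, -164.8852081298828), (76.1176986694336, 76.8682861328125), 147.2964324951172)
disc ((483.4021301269531, 362.34259033203125), (23.099802017211914, 148.7791748046875), 95.95567321777344)
side disc ((667.8954467773438, -158.26904296875), (75.05580139160156, 76.10319519042969), 87.2033462524414)
side disc ((694.569580078125, -24.53921127319336), (102.62858581542969, 104.03226470947266), 139.82489013671875)
```

View pics/crop0.png

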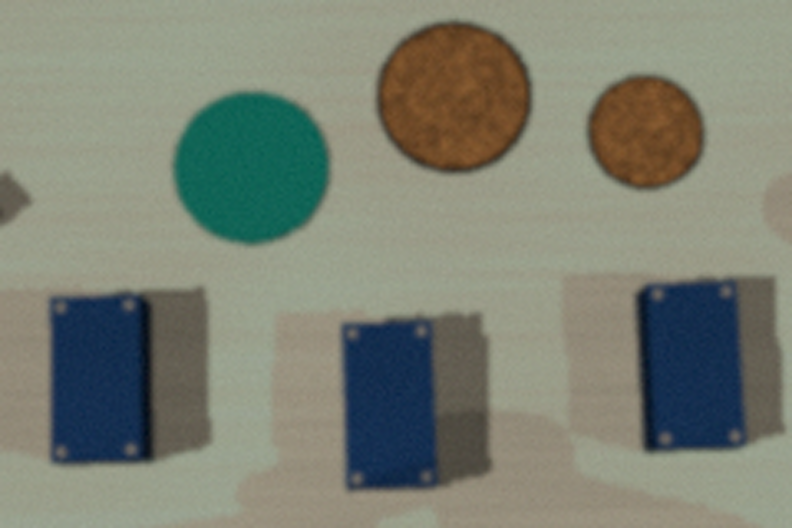

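```bash
python3 - <<'E'
import pickle
from h import *
for n in("top0","side0"):
  t=pickle.load(open(n+".pkl","rb"))
  h,sv,v=cv2.split(cv2.cvtColor(t["color"],cv2.COLOR_RGB2HSV))
  blue=((h>98)&(h<125)&(sv>120)&(v>20)).astype(np.uint8)
  k,l,st,ce=cv2.connectedComponentsWithStats(blue)
  for i in range(1,k):
    if st[i,4]<300: continue
    b=l==i
    vals=v[b]; print(n,ce[i].round(),"v pct",np.percentile(vals,[10,30,50,70,90]))
    for thr in (([60,66] if n=="top0" else [60,70,80,90])):
      m=cv2.morphologyEx((b&(cv2.GaussianBlur(v,(3,3),0)>thr)).astype(np.uint8),cv2.MORPH_CLOSE,np.ones((3,3)))
      cs=cv2.findContours(m,0,2)[0]
      if not cs: continue
      cs=max(cs,key=cv2.contourArea)
      if len(cs)<8: continue
      pts=np.array([ray(t,p[0].astype(float),.052)[:2]*1000 for p in cs]).astype(np.float32)
      r=cv2.minAreaRect(pts); print(thr,np.round(r[0],1),np.round(r[1],1),round(r[2],1))
s=cv2.imread("pics/side0.png"); cv2.imwrite("pics/crop1.png",cv2.resize(s[180:310,220:380],None,fx=4.5,fy=4.5,interpolation=cv2.INTER_CUBIC))
E
```

```text
top0 [374. 230.] v pct [71.2 76.  77.  79.  80. ]
60 [ 501.9 -185.6] [106.5  57.9] 1.2
66 [ 502.3 -186. ] [105.7  56.8] 1.4
top0 [195. 234.] v pct [65.5 76.  78.  79.  81. ]
60 [495.2 209.8] [106.7  56.6] 1.2
66 [495.2 211. ] [106.8  54.9] 0.9
top0 [283. 242.] v pct [74. 77. 79. 80. 82.]
60 [477.6  15.6] [ 56.5 104.6] 89.9
66 [477.6  15.6] [ 56.5 104.6] 89.9
side0 [343. 205.] v pct [55. 67. 69. 79. 83.]
60 [ 485.4 -144.6] [131.6 128.1] 2.1
70 [ 498.7 -143.8] [106.3 127.1] 0.9
80 [ 499.3 -182.2] [106.3  50.2] 0.9
side0 [313. 241.] v pct [49. 67. 70. 80. 83.]
60 [460.9  49. ] [131.6 112.3] 2.0
70 [474.5  49.1] [104.  111.8] 2.3
80 [480.3  20.6] [95.9 57.4] 5.7
side0 [257. 279.] v pct [49. 67. 71. 81. 84.]
60 [478.8 233.9] [134.6  96.4] 1.8
70 [493.5 223.1] [105.6  76. ] 3.6
80 [494.5 214.1] [104.3  55.9] 1.8
```

View pics/crop1.png

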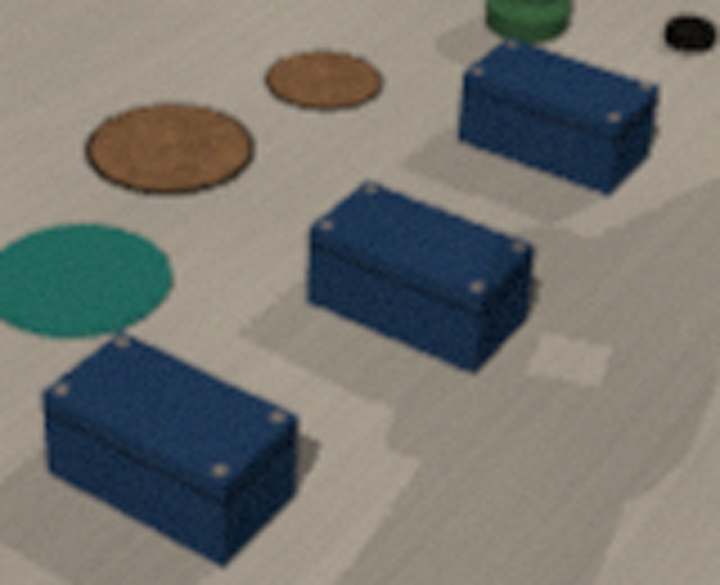

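```bash
cat >> h.py <<'E'
from scipy.spatial.transform import Rotation as R
def Rw(yaw):  # tool down, tool x along yaw
    return R.from_matrix(np.array([[1,0,0],[0,-1,0],[0,0,-1.]])) if yaw==0 else R.from_euler('z',yaw,degrees=True)*R.from_matrix(np.diag([1,-1,-1.]))
def go(p,yaw,pitch=0,o=None):
    o=o or ctrl.get_obs(); R0=R.from_rotvec(o["tool_rot"])
    s=R0.inv().apply(np.array(p)-o["tool_pos"])*100
    r=(R0.inv()*Rw(yaw)*R.from_euler('y',pitch,degrees=True)).as_rotvec()*180/np.pi
    return np.round(s,2).tolist(),np.round(r,2).tolist()
E
python3 - <<'E'
from h import *
for z in(.23,.12,.01): print(go([.501,-.184,z],1.3))
E
```

```text
([36.96, -23.94, 0.07], [-0.11, 0.01, 24.7])
([36.95, -23.92, 11.07], [-0.11, 0.01, 24.7])
([36.95, -23.9, 22.07], [-0.11, 0.01, 24.7])
```

Emit:
{"fn": "play_rows", "kwargs": {"motion": [[[-1, 6, -4, 0, 0, 0, 5], [-1, 12, -8, 0, 0, 0, 10], [-1, 18, -12, 0, 0, 0, 15], [-1, 24, -16, 0, 0, 0, 20], [-1, 30, -20, 0, 0, 0, 24.7], [-1, 34, -22, 3, 0, 0, 24.7], [-1, 36.9, -23.9, 6, 0, 0, 24.7], [-1, 36.9, -23.9, 9, 0, 0, 24.7], [-1, 36.9, -23.9, 11, 0, 0, 24.7], [-1, 36.9, -23.9, 11, 0, 0, 24.7], [-1, 36.9, -23.9, 11, 0, 0, 24.7]]], "newtons": 70}}

```text
t: 1.48
tool_pos: [0.5011, -0.1858, 0.1223]
tool_rot: [-3.141, -0.033, -0.002]
contact_force: [-0.3, 0.6, -0.2]
opening: 0.0852
```

```bash
python3 - <<'E'
from h import *
im=grab("top","pics/top1.png"); im=grab("side","pics/side1.png")
o=ctrl.get_obs(); print(o["t"],o["tool_pos"],go([.501,-.184,.01],1.3))
a=cv2.imread("pics/top1.png")[120:330,165:405];b=cv2.imread("pics/side1.png")[100:310,220:460]
cv2.imwrite("pics/c1.png",cv2.resize(np.hstack([a,b]),None,fx=1.6,fy=1.6))
E
```

```text
1.575 [ 0.50143421 -0.18583112  0.12273038] ([-0.07, -0.18, 11.27], [-0.0, -0.13, -0.08])
```

View pics/c1.png

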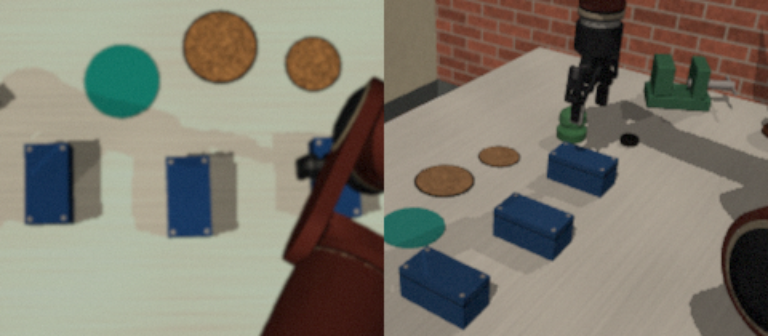

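The crops show the open fingers centred over the right case (side crop: fingers about (585,95), case (583,168)). I'll descend and grip.

Emit:
{"fn": "play_rows", "kwargs": {"motion": [[[-1, 0, -0.1, 3, 0, 0, 0], [-1, 0, -0.1, 6, 0, 0, 0], [-1, 0, -0.1, 9, 0, 0, 0], [-1, 0, -0.1, 10.5, 0, 0, 0], [-1, 0, -0.1, 11, 0, 0, 0], [-1, 0, -0.1, 11, 0, 0, 0], [1, 0, -0.1, 11, 0, 0, 0], [1, 0, -0.1, 11, 0, 0, 0], [1, 0, -0.1, 11, 0, 0, 0], [1, 0, -0.1, 11, 0, 0, 0], [1, 0, -0.1, 11, 0, 0, 0], [1, 0, -0.1, 11, 0, 0, 0]]], "newtons": 70}}

```text
t: 3.08
tool_pos: [0.5028, -0.1855, 0.0142]
tool_rot: [3.14, 0.034, 0.007]
contact_force: [-0.9, -0.6, 5.5]
opening: 0.0592
```

```bash
python3 - <<'E'
from h import *
o=ctrl.get_obs(); print(o)
E
```

```text
{'t': 3.075, 'q': array([-4.92864595e-01,  8.14462862e-02,  1.97485141e+00,  1.05609080e-03,
        1.08052917e+00,  1.05592684e+00]), 'dq': array([-1.06094301e-03, -1.92410223e-04,  1.09372832e-03, -7.09877558e-05,
       -8.90001510e-04, -2.15943510e-04]), 'effort': array([ 2.89348075e-01, -3.10384583e+01, -2.77031726e+01,  2.26190812e-01,
       -2.33441556e-02,  3.41894722e-02]), 'tool_pos': array([ 0.50284211, -0.18554324,  0.01423784]), 'tool_rot': array([3.13991861, 0.03377087, 0.00725977]), 'contact_force': array([-0.87267856, -0.62119913,  5.53265842]), 'wrist_torque': array([-0.1621606 ,  0.07980526,  0.0426226 ]), 'opening': 0.059205671538224765}
```

Emit:
{"fn": "play_rows", "kwargs": {"motion": [[[1, 0, 0, -1, 0, 0, 0], [1, 0, 0, -4, 0, 0, 0], [1, 0, 0, -8, 0, 0, 0], [1, 0, 0, -12, 0, 0, 0], [1, 0, 0, -12, 0, 10, 0], [1, 0, 0, -12, 0, 20, 0], [1, 0, 0, -12, 0, 25, 0], [1, 0, 0, -12, 0, 25, 0], [1, 0, 0, -12, 0, 25, 0], [1, 0, 0, -12, 0, 20, 0], [1, 0, 0, -12, 0, 14, 0], [1, 0, 0, -12, 0, 8, 0], [1, 0, 0, -12, 0, 3, 0], [1, 0, 0, -12, 0, 0, 0], [1, 0, 0, -12, 0, 0, 0], [1, 0, 0, -12, 0, 0, 0], [1, 0, 0, -12, 0, 0, 0], [1, 0, 0, -12, 0, 0, 0]]]}}

```text
t: 5.32
tool_pos: [0.5021, -0.1854, 0.1343]
tool_rot: [3.14, 0.033, 0.008]
contact_force: [-0.4, -1.1, -4.1]
opening: 0.0592
```

```bash
cat >> h.py <<'E'
def rd():
    o=ctrl.get_obs(); ex=R.from_rotvec(o["tool_rot"])
    print(round(o["t"],2),o["tool_pos"].round(4),"F",o["contact_force"].round(2),"Mworld",o["wrist_torque"].round(3),"tilt",np.degrees((Rw(1.3).inv()*ex).as_rotvec()).round(2),"op",round(o["opening"],4))
E
python3 -c "
from h import *
for i in range(4):
    rd()
    if i==0: grab('side','pics/s2.png')
    else: ctrl.get_image('side')
"
```

```text
5.33 [ 0.5021 -0.1854  0.1343] F [-0.41 -1.13 -4.09] Mworld [ 0.039 -0.088  0.054] tilt [-0.1   0.29  0.09] op 0.0592
5.38 [ 0.5021 -0.1854  0.1344] F [ 0.31  0.18 -4.15] Mworld [ 0.002 -0.045 -0.006] tilt [-0.1   0.28  0.09] op 0.0589
5.42 [ 0.5021 -0.1855  0.1343] F [ 0.14  0.21 -3.21] Mworld [ 0.023 -0.023  0.017] tilt [-0.1   0.28  0.09] op 0.0589
5.47 [ 0.5021 -0.1855  0.1343] F [ 0.35 -0.76 -3.46] Mworld [ 0.018 -0.098 -0.015] tilt [-0.1   0.28  0.09] op 0.059
```

View pics/s2.png

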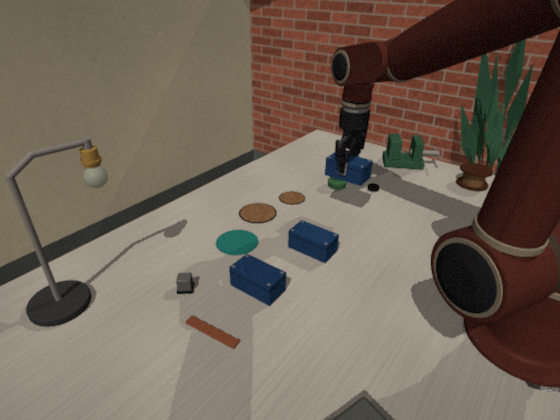

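The side view shows the right case held level at about (348,167). The torque noise is about 0.03 N m, so I'll average several samples on each side.

```bash
cat >> h.py <<'E'
def avg(n=10):
    L=[]
    for i in range(n):
        o=ctrl.get_obs(); L.append(np.r_[o["wrist_torque"],o["contact_force"]]); ctrl.get_image('side')
    L=np.array(L); print("mean",L.mean(0).round(3),"sem",(L.std(0)/np.sqrt(n)).round(3)); rd()
E
python3 -c "
from h import *
avg(8)"
```

```text
mean [ 1.800e-02 -3.000e-03 -4.000e-03  3.070e-01 -4.100e-01 -3.937e+00] sem [0.013 0.02  0.009 0.213 0.21  0.159]
5.92 [ 0.5023 -0.1854  0.1342] F [-0.46  0.36 -3.96] Mworld [-0.019 -0.042  0.006] tilt [-0.09  0.26  0.07] op 0.059
```

Emit:
{"fn": "play_rows", "kwargs": {"motion": [[[1, 0, 0, 0, 0, -10, 0], [1, 0, 0, 0, 0, -20, 0], [1, 0, 0, 0, 0, -25, 0], [1, 0, 0, 0, 0, -25, 0], [1, 0, 0, 0, 0, -25, 0], [1, 0, 0, 0, 0, -20, 0], [1, 0, 0, 0, 0, -14, 0], [1, 0, 0, 0, 0, -8, 0], [1, 0, 0, 0, 0, -3, 0], [1, 0, 0, 0, 0, 0, 0], [1, 0, 0, 0, 0, 0, 0], [1, 0, 0, 0, 0, 0, 0], [1, 0, 0, 0, 0, 0, 0]]]}}

```text
t: 7.55
tool_pos: [0.5025, -0.1854, 0.1344]
tool_rot: [3.14, 0.034, 0.007]
contact_force: [0.2, 0.2, -4.4]
opening: 0.0593
```

```bash
python3 -c "
from h import *
avg(10)"
```

```text
mean [-1.100e-02  9.000e-03  2.000e-03  9.300e-02  4.400e-02 -4.155e+00] sem [0.011 0.02  0.008 0.158 0.103 0.119]
8.05 [ 0.5023 -0.1854  0.1342] F [-0.68 -0.5  -3.48] Mworld [-0.07   0.107  0.012] tilt [-0.09  0.26  0.07] op 0.059
```

```bash
cat >> h.py <<'E'
def avg(n=10):
    L=[]
    for i in range(n):
        o=ctrl.get_obs(); L.append(np.r_[o["wrist_torque"],o["contact_force"],o["effort"][3:]]); ctrl.get_image('side')
    L=np.array(L); print("My",L[:,1].mean().round(4),"+-",(L[:,1].std()/np.sqrt(n)).round(4),"F",L[:,3:6].mean(0).round(2),"eff456",L[:,6:].mean(0).round(4),"sd",L[:,6:].std(0).round(4)); rd()
E
python3 -c "
from h import *
avg(3)"
```

```text
My 0.0402 +- 0.0279 F [-0.23  0.28 -3.73] eff456 [ 0.0029 -0.0181  0.0001] sd [0.0003 0.0004 0.    ]
8.2 [ 0.5023 -0.1854  0.1342] F [-0.27 -1.04 -2.58] Mworld [-0.01  -0.055  0.009] tilt [-0.09  0.26  0.07] op 0.0591
```

Emit:
{"fn": "play_rows", "kwargs": {"motion": [[[1, 3, 0, 0, 0, 0, 0], [1, -3, 0, 0, 0, 0, 0], [1, 3, 0, 0, 0, 0, 0], [1, 0, 0, 0, 0, 10, 0], [1, 0, 0, 0, 0, 20, 0], [1, 0, 0, 0, 0, 25, 0], [1, 0, 0, 0, 0, 25, 0], [1, 0, 0, 0, 0, 25, 0], [1, 0, 0, 0, 0, 20, 0], [1, 0, 0, 0, 0, 14, 0], [1, 0, 0, 0, 0, 8, 0], [1, 0, 0, 0, 0, 3, 0], [1, 0, 0, 0, 0, 0, 0], [1, 0, 0, 0, 0, 0, 0], [1, 0, 0, 0, 0, 0, 0], [1, 0, 0, 0, 0, 0, 0]]]}}

```text
t: 10.2
tool_pos: [0.5022, -0.1854, 0.1343]
tool_rot: [3.14, 0.033, 0.008]
contact_force: [-0.3, -0.1, -4.3]
opening: 0.0594
```

```bash
python3 -c "
from h import *
avg(16)"
```

```text
My 0.0333 +- 0.0159 F [-0.16 -0.07 -4.  ] eff456 [ 0.0044 -0.0202  0.    ] sd [0.0023 0.0042 0.    ]
11.0 [ 0.5023 -0.1854  0.1342] F [ 0.29 -0.05 -3.25] Mworld [ 0.001 -0.068 -0.014] tilt [-0.09  0.26  0.07] op 0.059
```

The joint-5 effort is almost noise-free, and it's the same after both rocks (-0.018 vs -0.020). The right case is quiet, so I'll put it back.

Emit:
{"fn": "play_rows", "kwargs": {"motion": [[[1, 0, 0, 4, 0, 0, 0], [1, 0, 0, 8, 0, 0, 0], [1, 0, 0, 10.5, 0, 0, 0], [1, 0, 0, 11.5, 0, 0, 0], [1, 0, 0, 11.95, 0, 0, 0], [1, 0, 0, 11.95, 0, 0, 0], [-1, 0, 0, 11.95, 0, 0, 0], [-1, 0, 0, 11.95, 0, 0, 0], [-1, 0, 0, 11.95, 0, 0, 0], [-1, 0, 0, 11.95, 0, 0, 0], [-1, 0, 0, 9, 0, 0, 0], [-1, 0, 0, 5, 0, 0, 0], [-1, 0, 0, 1, 0, 0, 0], [-1, 0, 0, 0, 0, 0, 0], [-1, 0, 0, 0, 0, 0, 0]]]}}

```text
t: 12.88
tool_pos: [0.5024, -0.1854, 0.1343]
tool_rot: [3.14, 0.034, 0.008]
contact_force: [0.1, 0.6, -1.6]
opening: 0.0851
```

```bash
python3 -c "
from h import *
rd(); grab('side','pics/s3.png'); print(go([.477,.017,.12],1.3))"
```

```text
12.88 [ 0.5024 -0.1854  0.1343] F [ 0.15  0.63 -1.65] Mworld [-0.018  0.023 -0.01 ] tilt [-0.11  0.3   0.07] op 0.0851
([-2.04, -20.26, 1.28], [0.04, -0.18, -0.07])
```

View pics/s3.png

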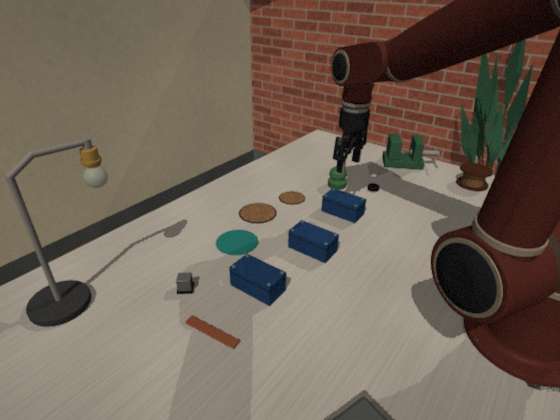

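The right case is back at (343,205), the same pixels as at the start. Next is the middle one.

Emit:
{"fn": "play_rows", "kwargs": {"motion": [[[-1, -0.5, -5, 0, 0, -0.2, 0], [-1, -1, -10, 0, 0, -0.2, 0], [-1, -1.5, -15, 0, 0, -0.2, 0], [-1, -2, -19, 1, 0, -0.2, 0], [-1, -2, -20.3, 3, 0, -0.2, 0], [-1, -2, -20.3, 4, 0, -0.2, 0], [-1, -2, -20.3, 7, 0, -0.2, 0], [-1, -2, -20.3, 10, 0, -0.2, 0], [-1, -2, -20.3, 12, 0, -0.2, 0], [-1, -2, -20.3, 12.1, 0, -0.2, 0], [-1, -2, -20.3, 12.1, 0, -0.2, 0], [1, -2, -20.3, 12.1, 0, -0.2, 0], [1, -2, -20.3, 12.1, 0, -0.2, 0], [1, -2, -20.3, 12.1, 0, -0.2, 0], [1, -2, -20.3, 12.1, 0, -0.2, 0], [1, -2, -20.3, 12.1, 0, -0.2, 0], [1, -2, -20.3, 12.1, 0, -0.2, 0]]]}}

```text
t: 15.05
tool_pos: [0.4789, 0.0173, 0.0132]
tool_rot: [3.14, 0.034, 0.003]
contact_force: [-0.4, -0.0, 6.5]
opening: 0.0595
```

```bash
python3 -c "
from h import *
rd()"
```

```text
15.05 [0.4789 0.0173 0.0132] F [-0.43 -0.03  6.47] Mworld [ 0.105  0.108 -0.008] tilt [-0.06  0.12  0.07] op 0.0595
```

Emit:
{"fn": "play_rows", "kwargs": {"motion": [[[1, 0, 0, -1, 0, 0, 0], [1, 0, 0, -4, 0, 0, 0], [1, 0, 0, -8, 0, 0, 0], [1, 0, 0, -12, 0, 0, 0], [1, 3, 0, -12, 0, 0, 0], [1, -3, 0, -12, 0, 0, 0], [1, 3, 0, -12, 0, 0, 0], [1, 0, 0, -12, 0, 10, 0], [1, 0, 0, -12, 0, 20, 0], [1, 0, 0, -12, 0, 25, 0], [1, 0, 0, -12, 0, 25, 0], [1, 0, 0, -12, 0, 25, 0], [1, 0, 0, -12, 0, 20, 0], [1, 0, 0, -12, 0, 14, 0], [1, 0, 0, -12, 0, 8, 0], [1, 0, 0, -12, 0, 3, 0], [1, 0, 0, -12, 0, 0, 0], [1, 0, 0, -12, 0, 0, 0], [1, 0, 0, -12, 0, 0, 0], [1, 0, 0, -12, 0, 0, 0]]]}}

```text
t: 17.55
tool_pos: [0.4785, 0.0174, 0.1332]
tool_rot: [3.14, 0.034, 0.004]
contact_force: [-0.5, 0.2, -3.7]
opening: 0.0587
```

```bash
python3 -c "
from h import *
avg(14)"
```

```text
My -0.046 +- 0.0063 F [ 0.19 -0.26 -3.47] eff456 [-0.012   0.0405 -0.0001] sd [0.0004 0.0049 0.    ]
18.25 [0.4787 0.0174 0.1332] F [-0.32 -0.24 -2.95] Mworld [-0.001 -0.012  0.015] tilt [-0.06  0.12  0.07] op 0.059
```

Emit:
{"fn": "play_rows", "kwargs": {"motion": [[[1, 0, 0, 0, 0, -10, 0], [1, 0, 0, 0, 0, -20, 0], [1, 0, 0, 0, 0, -25, 0], [1, 0, 0, 0, 0, -25, 0], [1, 0, 0, 0, 0, -25, 0], [1, 0, 0, 0, 0, -20, 0], [1, 0, 0, 0, 0, -14, 0], [1, 0, 0, 0, 0, -8, 0], [1, 0, 0, 0, 0, -3, 0], [1, 0, 0, 0, 0, 0, 0], [1, 0, 0, 0, 0, 0, 0], [1, 0, 0, 0, 0, 0, 0], [1, 0, 0, 0, 0, 0, 0]]]}}

```text
t: 19.88
tool_pos: [0.4789, 0.0174, 0.1332]
tool_rot: [3.14, 0.034, 0.003]
contact_force: [0.1, -0.2, -3.2]
opening: 0.0595
```

```bash
python3 -c "
from h import *
avg(14)"
```

```text
My 0.0336 +- 0.0091 F [ 0.05  0.32 -3.66] eff456 [-0.0013 -0.0452  0.0001] sd [0.0004 0.0041 0.0001]
20.57 [0.4787 0.0174 0.1332] F [-0.28 -0.5  -3.77] Mworld [0.034 0.035 0.043] tilt [-0.06  0.12  0.07] op 0.0591
```

The middle case rattles: joint-5 effort changed by 0.086 N m and wrist My by 0.080 between ends, against 0.002 for the right case. I'll present it over the large cork mat.

```bash
python3 -c "
from h import *
print(go([.6975,-.027,.153],1.3))"
```

```text
([21.79, 4.91, -1.93], [0.06, -0.12, -0.07])
```

Emit:
{"fn": "play_rows", "kwargs": {"motion": [[[1, 1, 0.2, -1, 0, 0, 0], [1, 3, 0.7, -1.9, 0, 0, 0], [1, 6, 1.4, -1.9, 0, 0, 0], [1, 9, 2, -1.9, 0, 0, 0], [1, 12, 2.7, -1.9, 0, 0, 0], [1, 15, 3.4, -1.9, 0, 0, 0], [1, 18, 4, -1.9, 0, 0, 0], [1, 20, 4.5, -1.9, 0, 0, 0], [1, 21.2, 4.8, -1.9, 0, -0.1, 0], [1, 21.8, 4.9, -1.9, 0, -0.1, 0], [1, 21.8, 4.9, -1.9, 0, -0.1, 0], [1, 21.8, 4.9, -1.9, 0, -0.1, 0], [1, 21.8, 4.9, -1.9, 0, -0.1, 0], [1, 21.8, 4.9, -1.9, 0, -0.1, 0]]]}}

```text
t: 22.32
tool_pos: [0.6974, -0.0268, 0.1527]
tool_rot: [3.14, 0.034, 0.0]
contact_force: [0.6, -0.0, -3.7]
opening: 0.059
```

```bash
python3 - <<'E'
from h import *
a=grab('side','pics/s5.png'); b=grab('top','pics/t5.png'); rd()
for im,n in((a,"s5"),(b,"t5")):
    c=cv2.imread(f"pics/{n}.png")
    x0,y0=.696,-.027
    P=[[x0+i*.055,y0+j*.03,.166+k*.026] for i in(-1,1) for j in(-1,1) for k in(-1,1)]
    for p in proj(im,P): cv2.circle(c,tuple(int(v) for v in p.round()),2,(0,0,255),-1)
    cv2.imwrite(f"pics/{n}m.png",c)
cv2.imwrite("pics/both5.png",cv2.resize(np.hstack([cv2.imread("pics/s5m.png")[80:340,150:400],cv2.imread("pics/t5m.png")[60:320,170:420]]),None,fx=1.6,fy=1.6))
E
```

```text
22.43 [ 0.6975 -0.0269  0.1527] F [-0.18 -0.11 -3.43] Mworld [0.015 0.055 0.024] tilt [-0.06  0.02  0.07] op 0.0592
```

View pics/both5.png

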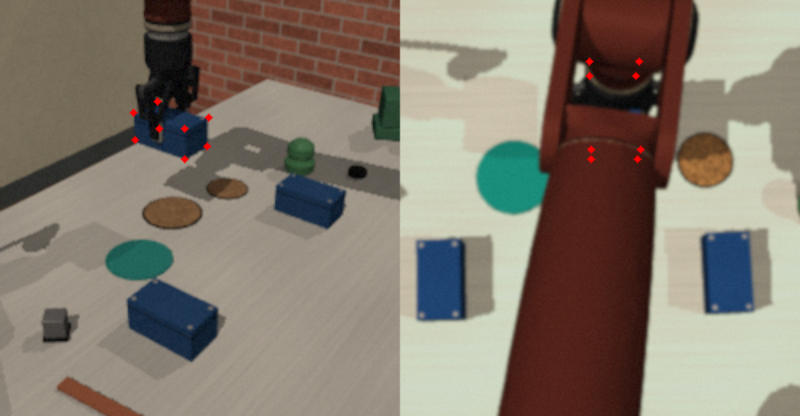

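```bash
python3 - <<'E'
import cv2,numpy as np
a=cv2.imread("pics/s5.png")[125:190,220:295];b=cv2.imread("pics/s5m.png")[125:190,220:295]
cv2.imwrite("pics/z5.png",cv2.resize(np.hstack([a,b]),None,fx=5.3,fy=5.3,interpolation=cv2.INTER_CUBIC))
E
```

```text
(no output)
```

View pics/z5.png

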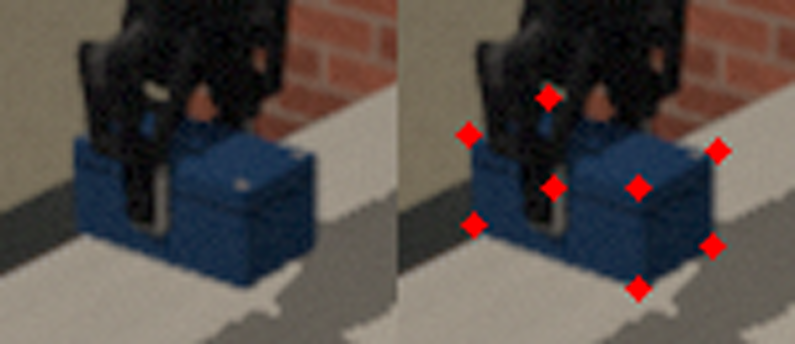

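The case's visible corners match the predicted level box within 1–2 px (e.g. bottom corner at about (266,179)). It is held level over the mat, and the arm is still.

```bash
python3 -c "
from h import *
o=ctrl.get_obs(); print(abs(o['dq']).max()); print(ctrl.finish_job())"
```

```text
0.002672061756067003
the job is handed in; nothing more can be done
None
```

The middle case is the one that rattles. The job was handed in at about 22 s with that case held upright and still over the large cork mat.

- **Right case:** I lifted, rocked and shook it. The joint-5 effort changed by only 0.002 N m between ends, so it is quiet. The noisier wrist torque readings scattered by a few hundredths of a N m but showed no consistent change. I set it back upright at the same pixels it started from.
- **Middle case:** Rocking it end to end changed the joint-5 effort by 0.086 N m and the wrist moment by 0.080 N m, close to the 0.09 expected from the ball.
- **Left case:** I did not lift it, because the rattling case had already been found.
- **Final hold:** By arm readings, the case centre is about 16 cm above the mat and its underside about 14 cm; I chose this because "15 cm" could mean either. The gripper tilt is under 0.1°.
- **Last checks:** In the side view the case's corners match the expected level box within 1–2 px, and the arm is at rest. The two cameras disagreed on the mat centre by about 6 mm, so I used the average. In the top view the arm hides the case and the mat, so only the side view confirms the final position.

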